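# Pack the tall bobbins into the divided crate

### The arm

A 6-joint arm with a two-finger parallel gripper is mounted at the origin on the work surface. World frame = base frame: x ahead of the robot, y to its left, z up, the work surface at z = 0. Lengths are in mm, angles in rad, forces in N, time in s.
With the tool pointing down it reaches from about 275 to 1000 mm from the base axis. Payload 8.4 kg.
Tool frame: the origin (TCP) lies midway between the tips of the shut fingers; the grasp point (between the pads) lies r.grip_point_offset behind it (r.grip_point_offset is the distance from the TCP to the grasp point, in mm); z points along the fingers, y is the direction in which the jaws open and shut (so a half turn about z gives the same grasp; the last joint's range is limited). The gripper opens to 85 mm and grips with 20 to 120 N. Pads are 22 mm wide; open, the fingers measure 114 mm over their backs; the gripper's body (76 mm by 85 mm) begins 54 mm behind the grasp point. The pads swing forward as they close: fully open they stand 13 mm farther back than shut.
Start: joints at [-1.279, 0.353, 1.633, -0, 1.155, -0.002], TCP at [180.993, -598.222, 200.281] pointing down, gripper open.
Joint ranges: [-2.63, 2.63], [-0.92, 2.1], [0.06, 2.66], [-1.3, 4.44], [0, 2.69], [-3.02, 3.02]. Speed limits (rad/s): [2.22, 2.22, 2.79, 3.14, 3.14, 3.14].

### API

Orientations are given as [roll, pitch, yaw] about the fixed x, y, z axes, in that order (R = Rz(yaw) Ry(pitch) Rx(roll)).
In Python, from rig import r gives the robot as it stands.
- The arm moves only by the tool move_arm, never from a script. Its argument "targets" is one flat list of numbers, 5 for each row, row after row: the gripper's target within -1 to 1 (fully open at 1, half-way at 0, shut at -1), then the shift along the tool's x, y, z in cm, then the turn about the tool's z in degrees. In form: [gripper, tx, ty, tz, turn, gripper, tx, ty, tz, turn, ...]. A call has 1 to 10 rows; each row is the pose to reach, as a shift and turn from the pose commanded when the call began, along the tool's axes at that moment; what a row does not reach only later rows make up. A row lasts 1/10 s, in which the tool goes at most 50 mm and 8.59 degrees, less where a joint would pass 70% of its speed; a pose out of reach is approached as far as the arm can. A call with a gripper value outside its range is refused whole. The fingers move at their own pace and stop on an object; "squeeze" is the grip in N (left out, the last holds). Time passes only in rows, so rows that repeat a pose let the fingers close. It gives the time, the measured TCP pose, the force and the opening at its end, in the units of the state.
- r.sense(): the state, without advancing time (a new reading comes with each control period).
- r.grab_frame(name): name is "scene" or "top" or "wrist"; returns a dict with "img" (400x640x3 uint8, blue, green, red), "K" (3x3 intrinsics, pixels), "world_to_cam" (4x4, takes a point from world to camera coordinates). Camera axes: x right, y down, z forward; pixel columns grow to the right and rows downward; lengths in mm; the calibration is good to about 2 mm. The wrist camera is an equidistant fisheye: a pixel r from the principal point sees the ray r / f radians off the axis. A picture is of the moment at which its call begins. There is no depth.
- r.sign_off(): hands the job in, once; it reports no verdict.
Trained networks look in a picture, given as the dict that the camera call returned (one of the last four; its "shot" number tells which), for a name from the list of things; names that differ only in an ending like _2 or _b are one class to them, and where a whole thing is asked for, a point or a joint stands for the part that bears it (a point fixed in the world has none). Each returns a list of dicts, best first, with "conf" (0 to 1); they miss things now and then, are a little off and sometimes report something else, mostly with a low value. They report only what shows in the picture. A call takes as long as a camera call. They do not tell look-alikes from the thing itself.
- r.outline_of(picture, thing): "region" (400x640 bool, what is visible of it).
- r.mark_of(picture, thing): "position" ([x, y, z] in mm, in world coordinates, good to about 4 mm: a listed point, or the origin of a listed thing).
The state is a dict: "clock": time; "qpos": joint angles; "qvel": joint speeds; "joint_efforts": joint torques, N m; "eef_pos": TCP position; "tcp_rot": TCP orientation; "contact_force": force on the tool from outside, world axes, zero at the start; "wrist_torque": the same for the moment, N m; "opening": opening from 0.0 (shut) to 1.0 (fully open).
Only numpy, scipy, OpenCV 4.12 (cv2) and the standard library are available. Lean on these libraries where they do the work, as an engineer would, in place of code of your own. Each camera call takes 0.05 s, during which the arm holds its last target.

### The job

Two tall black bobbins stand loose on the bench among short ones of the same make. Put both tall ones upright, flange down, into the two free cells of the divided crate, one in each cell, standing flat on the white pads. Set them down rather than dropping them, and do not knock them over.

Things in the scene. Friction and masses are not known exactly. Their poses are not given: they have to be found in the camera images.
- bobbin_a_mid (a point): a loose tall bobbin: black plastic, straight round barrel 40 mm in diameter on one foot flange 56 mm across and 8 mm thick, 116 mm tall, no top flange, 130 to 260 g. Starts upright on the table, left of the crate, among two bobbins alike but only 62 mm tall. Point on its axis half-way up, 58 mm above its underside; z up. Hold it by the upper barrel, so that the fingers stay above the crate walls
- bobbin_b_mid (a point): the other loose tall bobbin: black plastic, straight round barrel 40 mm in diameter on one foot flange 56 mm across and 8 mm thick, 116 mm tall, no top flange, 130 to 260 g. Starts upright on the table, left of the crate, among two bobbins alike but only 62 mm tall. Point on its axis half-way up, 58 mm above its underside; z up. Hold it by the upper barrel, so that the fingers stay above the crate walls
- cell_a (a point): centre of a free cell of the grey crate, on top of the white pad in it (66 mm across, 2 mm thick), 7 mm above the table: the bobbin's underside rests here. The crate is fixed: one row of three square cells 80 mm wide inside, 86 mm centre to centre, walls 6 mm thick, tops 45 mm above the table. y runs along the row, x across it (nothing stands beside the crate there)
- cell_b (a point): centre of the other free cell of the same crate, on top of its white pad, as for cell_a: 7 mm above the table, y along the row of cells. The two free cells may be neighbours or the two ends. The third cell, any one of the three, already holds a tall bobbin, whose top is 121 mm above the table
Not all that is in view belongs to the job. What is shaped like the part that bears bobbin_b_mid but blue, orange or purple is not meant.

How it is judged (in metres and radians):
At the end, for the whole second after the job is handed in: Both tall bobbins stand in the two free cells, one in each: within 20 mm of the cell's centre (anywhere in the cell), standing on the pad (point half-way up less than 75 mm above the table), within 0.17 rad (10 degrees) of upright, released and at rest (((horizontal distance between bobbin_a_mid and cell_a below 0.02 m and horizontal distance between bobbin_b_mid and cell_b below 0.02 m) or (horizontal distance between bobbin_a_mid and cell_b below 0.02 m and horizontal distance between bobbin_b_mid and cell_a below 0.02 m)) and height (world z) of each of bobbin_a_mid, bobbin_b_mid below 0.075 m and angle between each of bobbin_a_mid, bobbin_b_mid's own z axis and vertical below 0.17 rad and linear speed of each of bobbin_a, bobbin_b below 0.03 m/s); the robot touches nothing.
It fails at once if a tall bobbin is dropped or knocked over (moves faster than 0.5 m/s while the fingers do not hold it; a fall of more than about 13 mm) (contact force between the fingers and bobbin_a below 0.05 N and linear speed of bobbin_a above 0.5 m/s).
It fails at once if a tall bobbin is dropped or knocked over (moves faster than 0.5 m/s while the fingers do not hold it; a fall of more than about 13 mm) (contact force between the fingers and bobbin_b below 0.05 N and linear speed of bobbin_b above 0.5 m/s).
It also fails if it takes over 58 s, if anything falls off the work surface, if the arm or the gripper's body presses on something with over 40 N, if the wrist force passes 120 N, or if a joint passes its speed limit or range.

## Working session

There is one attempt and no reset: what is moved stays moved. The work goes in short steps, Python scripts to look and compute and a tool call to move; the robot and the scene stay as the last step left them, time stands still between calls to the robot, and variables do not carry over. Pictures are saved under pics/ and viewed, and the job is handed in when it is done.

Besides the shell and the picture viewer there is one more tool, called after ">>>" as name(argument=value, ...) on one line, values as JSON. move_arm: Moves the arm, as the interface text tells. Its arguments: {"type":"object","properties":{"targets":{"type":"array","items":{"type":"number"}},"squeeze":{"type":"number"}},"required":["targets"]}

```bash
mkdir -p pics
python3 - <<'E'
from rig import r
import cv2
s=r.sense(); print({k:s[k] for k in('clock','eef_pos','tcp_rot','opening')}, r.grip_point_offset)
for n in('scene','top'):
    f=r.grab_frame(n); cv2.imwrite(f'pics/{n}0.png',f['img'])
    for t in('bobbin_a_mid','cell_a'):
        for m in r.mark_of(f,t): 
            p=f['world_to_cam']@[*m['position'],1]; q=f['K']@p[:3]; print(n,t,round(m['conf'],2),[round(float(v)) for v in m['position']],(q[:2]/q[2]).round())
E
```

```text
{'clock': 0.0, 'eef_pos': array([ 180.84808512, -597.7260326 ,  199.54078738]), 'tcp_rot': array([-3.14019123e+00, -2.79496892e-05,  2.93801786e-01]), 'opening': 0.9982001514171138} 18.700000000000003
scene bobbin_a_mid 0.89 [448, 251, 60] [324. 155.]
scene cell_a 0.63 [568, -194, 9] [241. 268.]
top bobbin_a_mid 0.84 [450, 256, 52] [188. 267.]
top bobbin_a_mid 0.42 [654, 71, 58] [270. 180.]
top cell_a 0.95 [530, -117, 6] [349. 234.]
```

View pics/scene0.png

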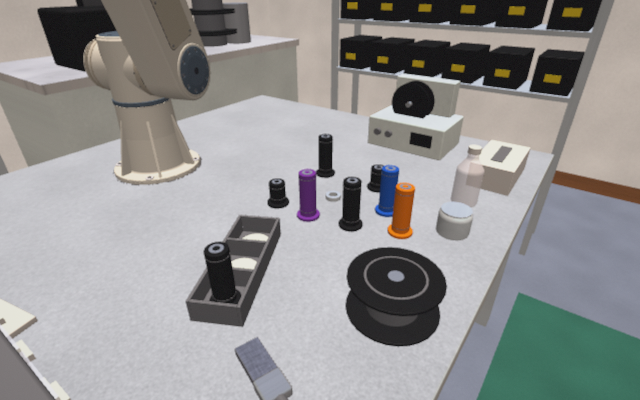

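View pics/top0.png

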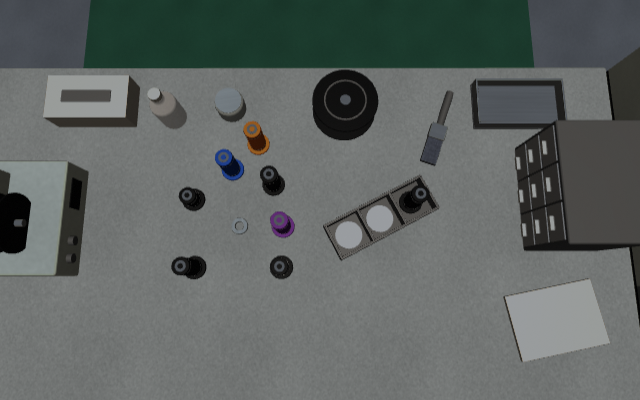

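The top view shows the crate with two white pads at (349,234) and (379,218) and an occupied cell at (413,200). These could be taken for the bobbins I want (top view pixels):
- Tall black at (185,267) and (270,180).
- Short black at (190,198) and (281,267).
- Blue at (228,163), orange at (255,137) and purple at (282,223).
- The black bobbin already in the crate, at (413,200).

I choose the two tall blacks standing outside the crate. Next I'll measure them and check the choice in a close crop.

```bash
cat > h.py <<'E'
import numpy as np, cv2
from scipy.optimize import minimize
def proj(f,P):
    P=np.atleast_2d(P); p=(f['world_to_cam']@np.c_[P,np.ones(len(P))].T)[:3]; q=f['K']@p; return (q[:2]/q[2]).T
def back(f,uv,z):
    W=np.array(f['world_to_cam']); R,t=W[:3,:3],W[:3,3]; c=-R.T@t
    d=R.T@np.linalg.inv(f['K'])@[uv[0],uv[1],1]; return c+d*(z-c[2])/d[2]
def sil(f,x,y,z0=0,h=116,S=4):
    a=np.linspace(0,2*np.pi,48); m=np.zeros((400*S,640*S),np.uint8)
    for rad,za,zb in((28,0,8),(20,8,h)):
        P=np.concatenate([np.c_[x+rad*np.cos(a),y+rad*np.sin(a),np.full(48,z0+z)] for z in(za,zb)])
        cv2.fillConvexPoly(m,np.round((proj(f,P)+.5)*S).astype(np.int32).reshape(-1,1,2)[cv2.convexHull(np.round((proj(f,P)+.5)*S).astype(np.int32),returnPoints=False)[:,0]],1)
    return cv2.resize(m.astype(np.float32),(640,400),interpolation=cv2.INTER_AREA)
def fit(views,x,y,z0=0,h=116):
    # views: list of (frame, mask)
    def c(v):
        s=0
        for f,m in views:
            g=sil(f,v[0],v[1],z0,h); s+=1-np.minimum(g,m).sum()/np.maximum(g,m).sum()
        return s
    o=minimize(c,[x,y],method='Nelder-Mead',options=dict(initial_simplex=[[x,y],[x+8,y],[x,y+8]],xatol=.2)); return o.x,1-o.fun/len(views)
E
python3 - <<'E'
from rig import r
from h import *
fs={n:r.grab_frame(n) for n in('top','scene')}
def dark(f,x,y):
    g=f['img'].max(2); q=sil(f,x,y); roi=cv2.dilate((q>0).astype(np.uint8),np.ones((11,11)))
    m=(g<75 if f is fs['scene'] else g<58)&(roi>0); return cv2.morphologyEx(m.astype(np.uint8),cv2.MORPH_CLOSE,np.ones((5,5))).astype(np.float32)
for x,y in((450,254),(654,71)):
    for k in(['top'],['scene'],['top','scene']):
        print(k,*fit([(fs[n],dark(fs[n],x,y)) for n in k],x,y))
f=fs['top']; w=((f['img'].min(2)>150)).astype(np.uint8); w[:,:330]=0;w[:,430:]=0;w[:190]=0;w[270:]=0
n,l,st,c=cv2.connectedComponentsWithStats(w)
for i in range(1,n):
    if st[i,4]>50: print('pad',c[i],st[i,2:],back(f,c[i],7))
for nm,px in(('blue',(233,172)),('orange',(260,146)),('purple',(282,226)),('sh1',(194,199)),('sh2',(282,267)),('occ',(410,204))): print(nm,back(f,px,4).round())
im=fs['top']['img']; cv2.imwrite('pics/crop.png',np.hstack([cv2.resize(im[120:290,160:300],None,fx=3,fy=3),cv2.resize(fs['scene']['img'][120:290,250:375],None,fx=3,fy=3)])[:600])
E
```

```text
['top'] [451.14175749 255.61167884] 0.9235870838165283
['scene'] [443.43603516 260.20166016] 0.8306576609611511
['top', 'scene'] [450.4642868  254.83008957] 0.8725881576538086
['top'] [654.61622173  69.09747088] 0.9299075603485107
['scene'] [650.6302793   71.22604537] 0.869840681552887
['top', 'scene'] [653.81945801  68.69555664] 0.8919214010238647
pad [379.25686275 218.23529412] [ 26  25 510] [ 568.57130461 -191.88250764    7.        ]
pad [348.31226054 234.66283525] [ 26  26 522] [ 528.37895672 -115.81897159    7.        ]
blue [686. 170.   4.]
orange [753. 105.   4.]
purple [550.  46.   4.]
sh1 [617. 264.   4.]
sh2 [451.  44.   4.]
occ [ 604. -269.    4.]
```

View pics/crop.png

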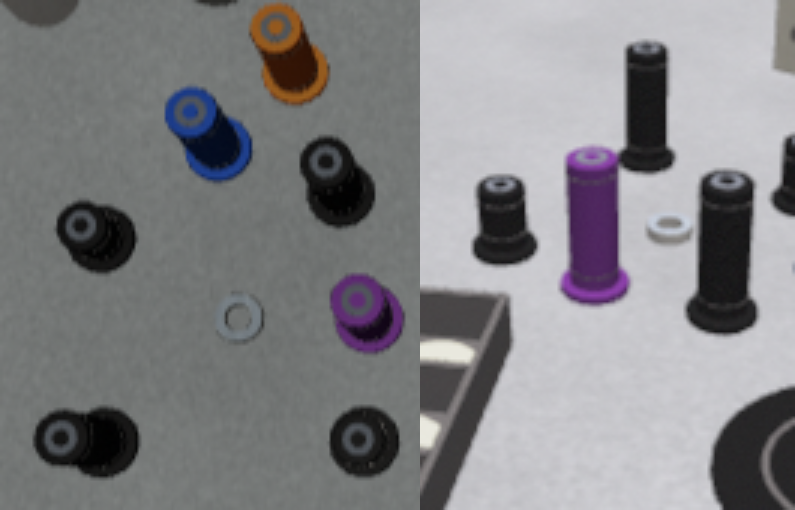

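The crop confirms it. The tall blacks stand at world (451,255) and (654,69), and the pads come out 86.0 mm apart, as specified. The jaws will open across the row, along 27.9°, so tool yaw is 117.9°.

First I move above B at z ≈ 240.

>>> move_arm(targets=[1,0,0,-4,0,1,64.6,-50.1,-4,-101,1,64.6,-50.1,-4,-101,1,64.6,-50.1,-4,-101,1,64.6,-50.1,-4,-101,1,64.6,-50.1,-4,-101,1,64.6,-50.1,-4,-101,1,64.6,-50.1,-4,-101,1,64.6,-50.1,-4,-101,1,64.6,-50.1,-4,-101], squeeze=40)

```text
clock: 1.4
eef_pos: [442.4, -229.5, 240.6]
tcp_rot: [3.141, 0.0, 1.65]
contact_force: [0.8, -0.2, 0.6]
opening: 0.999
```

```bash
cat > go.py <<'E'
import sys,numpy as np
from rig import r
s=r.sense(); p=s['eef_pos']; ps=s['tcp_rot'][2]
x,y,z,yaw=map(float,sys.argv[1:5]); d=np.array([x,y])-p[:2]
print('t',s['clock'],'at',p.round(1),np.degrees(s['tcp_rot']).round(1),'op',s['opening'])
print('shift cm', ((d@[np.cos(ps),np.sin(ps)])/10).round(2),((d@[np.sin(ps),-np.cos(ps)])/10).round(2),round((p[2]-z)/10,2),'turn',round(-(yaw-np.degrees(ps)),1))
E
python3 go.py 654 69 240 117.9
```

```text
t 1.4 at [ 442.4 -229.5  240.6] [180.    0.   94.5] op 0.9992463794591028
shift cm 28.09 23.45 0.06 turn -23.4
```

>>> move_arm(targets=[1,28.1,23.4,0,-23.4,1,28.1,23.4,0,-23.4,1,28.1,23.4,0,-23.4,1,28.1,23.4,0,-23.4,1,28.1,23.4,0,-23.4,1,28.1,23.4,0,-23.4,1,28.1,23.4,0,-23.4,1,28.1,23.4,0,-23.4,1,28.1,23.4,0,-23.4,1,28.1,23.4,0,-23.4])

```text
clock: 2.4
eef_pos: [653.7, 65.4, 239.9]
tcp_rot: [-3.14, 0.0, 2.053]
contact_force: [-0.6, -0.6, -0.0]
opening: 1.003
```

```bash
python3 go.py 654 69 240 117.9
python3 - <<'E'
from rig import r
import cv2
f=r.grab_frame('wrist'); cv2.imwrite('pics/w1.png',f['img'])
for m in r.mark_of(f,'bobbin_b_mid'): print(m['conf'],m['position'])
E
```

```text
t 2.4 at [653.7  65.4 239.9] [-179.9    0.   117.6] op 1.0029703422098217
shift cm 0.3 0.2 -0.01 turn -0.3
0.97 [689.5, 168.5, 60.7]
0.82 [759.3, 104.9, 56.7]
0.66 [656.7, 67.6, 57.8]
```

View pics/w1.png

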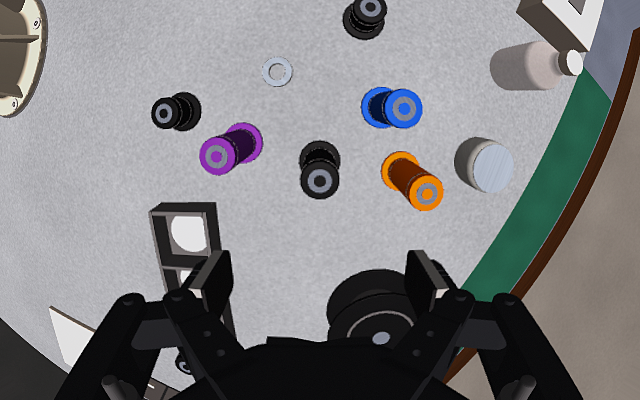

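The wrist view shows B's top ring at (320,180), horizontally midway between the fingers (about 215 and 425). Blue is at (404,108), orange at (427,194) and purple at (217,156), so all are clear of the jaws. I'll ray-check B using the fisheye model.

```bash
cat >> h.py <<'E'
def fish(f,uv,z):
    K=f['K']; W=np.array(f['world_to_cam']); R,t=W[:3,:3],W[:3,3]; c=-R.T@t
    a=np.array([(uv[0]-K[0,2])/K[0,0],(uv[1]-K[1,2])/K[1,1]]); th=np.hypot(*a)
    d=R.T@np.r_[a/max(th,1e-9)*np.sin(th),np.cos(th)]; return c+d*(z-c[2])/d[2]
E
python3 - <<'E'
from rig import r
from h import *
f=r.grab_frame('wrist'); g=f['img'][150:215,290:350].max(2)
cv2.imwrite('pics/wc.png',cv2.resize(f['img'][130:210,280:360],None,fx=6,fy=6,interpolation=cv2.INTER_NEAREST))
m=((f['img'].max(2)>90)).astype(np.uint8); m[:170]=0;m[190:]=0;m[:,:308]=0;m[:,333:]=0
M=cv2.moments(m,True);c=(M['m10']/M['m00'],M['m01']/M['m00']);print(M['m00'],c,fish(f,c,116))
E
```

```text
307.0 (319.78175895765474, 179.55048859934854) [652.92442028  67.13481804 116.        ]
```

View pics/wc.png

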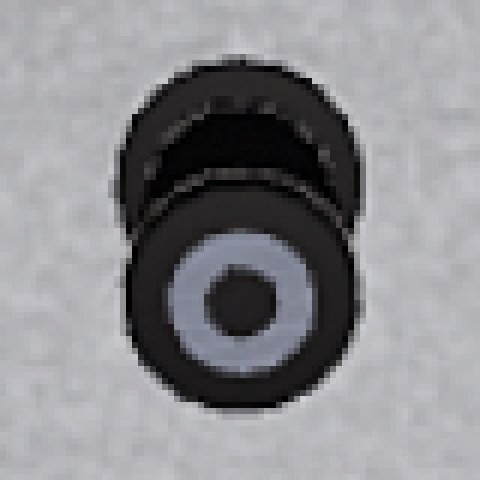

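>>> move_arm(targets=[1,0.23,0.04,3,0,1,0.23,0.04,7,0,1,0.23,0.04,11,0,1,0.23,0.04,14,0,1,0.23,0.04,16,0,1,0.23,0.04,16.8,0,1,0.23,0.04,16.8,0,1,0.23,0.04,16.8,0])

```text
clock: 3.35
eef_pos: [654.4, 67.8, 73.6]
tcp_rot: [3.14, 0.001, 2.052]
contact_force: [0.4, -0.5, -0.1]
opening: 0.999
```

>>> move_arm(targets=[0.3,0,0,0,0,0.2,0,0,0,0,0.1,0,0,0,0,0,0,0,0,0,-0.1,0,0,0,0,-0.3,0,0,0,0,-1,0,0,0,0,-1,0,0,0,0,-1,0,0,0,0,-1,0,0,0,0])

```text
clock: 4.35
eef_pos: [653.9, 68.3, 72.9]
tcp_rot: [3.141, 0.0, 2.052]
contact_force: [-2.1, -0.4, 5.9]
opening: 0.446
```

```bash
python3 go.py 654 69 240 117.9
python3 - <<'E'
from rig import r
import cv2
f=r.grab_frame('wrist'); cv2.imwrite('pics/w2.png',f['img'])
E
```

```text
t 4.35 at [653.9  68.3  72.9] [180.    0.  117.6] op 0.4462145318612824
shift cm 0.06 0.04 -16.71 turn -0.3
```

View pics/w2.png

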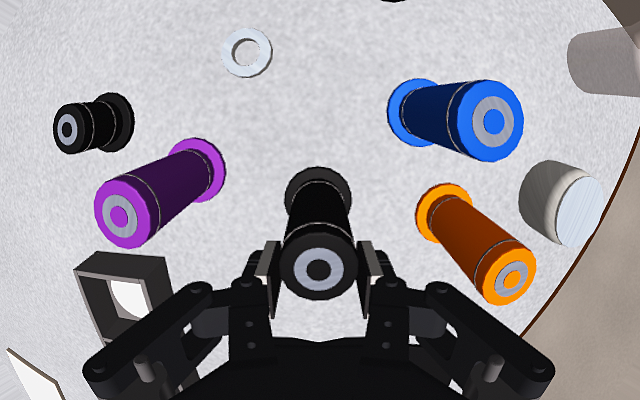

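B's top is at (318,268) between the pads, at about 38–40 mm opening, so it is gripped. I lift.

>>> move_arm(targets=[-1,0,0,0,0,-1,0,0,0,0,-1,0,0,-1,0,-1,0,0,-3,0,-1,0,0,-6,0,-1,0,0,-10,0,-1,0,0,-14,0,-1,0,0,-17,0,-1,0,0,-18,0,-1,0,0,-18,0], squeeze=50)

```text
clock: 5.4
eef_pos: [654.2, 68.4, 253.5]
tcp_rot: [3.139, 0.001, 2.052]
contact_force: [0.4, 0.2, -2.4]
opening: 0.439
```

```bash
python3 go.py 568.6 -191.9 253 117.9
python3 - <<'E'
from rig import r
import cv2
print(r.sense()['contact_force'])
f=r.grab_frame('wrist'); cv2.imwrite('pics/w3.png',f['img'])
f=r.grab_frame('scene'); cv2.imwrite('pics/s3.png',f['img'])
E
```

```text
t 5.4 at [654.2  68.4 253.5] [179.9   0.  117.6] op 0.4385432696975249
shift cm -19.1 -19.64 0.05 turn -0.3
[ 0.42325485  0.19113215 -2.42088872]
```

View pics/w3.png

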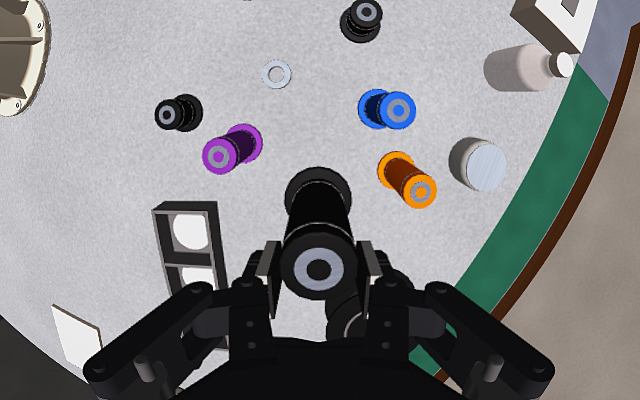

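View pics/s3.png

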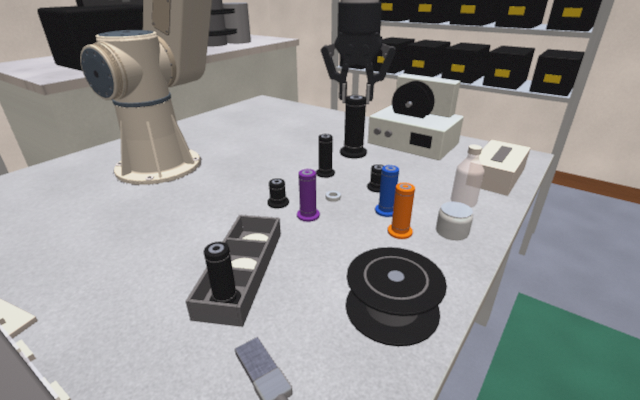

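B is held upright with no slip in the wrist view (top still at (318,267)). I carry it over the middle cell.

>>> move_arm(targets=[-1,-1,-1,0,0,-1,-3,-3.1,0,0,-1,-6,-6.2,0,0,-1,-9,-9.3,0,0,-1,-12,-12.3,0,0,-1,-15,-15.4,0,0,-1,-17.3,-17.8,0,0,-1,-18.6,-19.1,0,0,-1,-19.1,-19.6,0,0,-1,-19.1,-19.6,0,0])

```text
clock: 6.5
eef_pos: [567.4, -192.6, 251.2]
tcp_rot: [-3.14, -0.001, 2.051]
contact_force: [-0.5, 1.3, -2.0]
opening: 0.442
```

>>> move_arm(targets=[-1,0,0,0,0,-1,0,0,0,0,-1,0,0,0,0])

```text
clock: 6.8
eef_pos: [568.6, -190.8, 252.2]
tcp_rot: [-3.142, -0.0, 2.054]
contact_force: [0.4, 0.2, -2.5]
opening: 0.442
```

```bash
python3 go.py 568.6 -191.9 81 117.9
python3 - <<'E'
from rig import r
import cv2
from h import *
for n in('wrist','top','scene'):
    f=r.grab_frame(n); cv2.imwrite(f'pics/{n}4.png',f['img'])
    if n=='wrist':
        for m in r.mark_of(f,'cell_a'): print(m)
E
```

```text
t 6.8 at [ 568.6 -190.8  252.2] [-180.    -0.   117.7] op 0.4418781820992832
shift cm -0.09 -0.05 17.12 turn -0.2
{'position': [531.0, -120.3, 10.8], 'conf': 0.82}
{'position': [571.8, -190.0, 2.2], 'conf': 0.8}
```

View pics/wrist4.png

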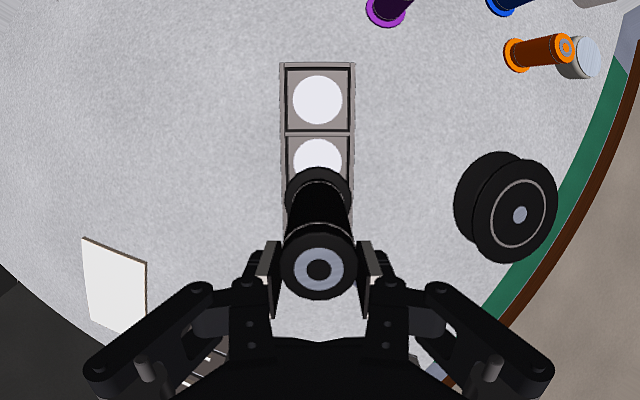

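View pics/scene4.png

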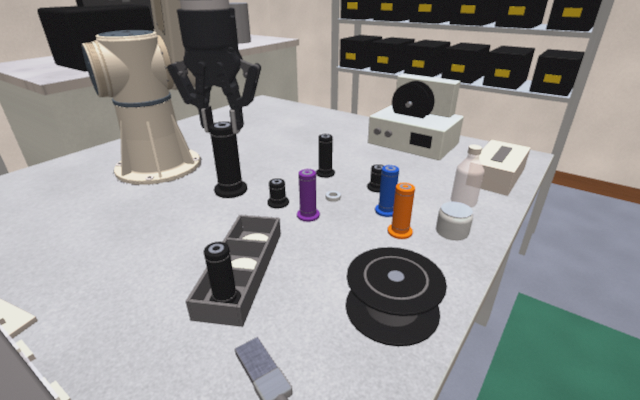

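The bobbin is upright and lines up with the row: the far pad is at (317,100), the middle pad at (317,160), and the crate edges run vertical in the image. I descend.

>>> move_arm(targets=[-1,-0.09,-0.05,2,0,-1,-0.09,-0.05,5,0,-1,-0.09,-0.05,8,0,-1,-0.09,-0.05,11,0,-1,-0.09,-0.05,13,0,-1,-0.09,-0.05,14.5,0,-1,-0.09,-0.05,15.6,0,-1,-0.09,-0.05,16.3,0,-1,-0.09,-0.05,16.7,0,-1,-0.09,-0.05,16.7,0])

```text
clock: 8.0
eef_pos: [568.5, -192.8, 85.4]
tcp_rot: [3.141, 0.0, 2.052]
contact_force: [-0.1, 0.6, -2.4]
opening: 0.442
```

```bash
python3 go.py 568.6 -191.9 80 117.9
python3 - <<'E'
from rig import r
import cv2
print(r.sense()['contact_force'])
f=r.grab_frame('top');a=cv2.resize(f['img'][160:260,320:450],None,fx=3,fy=3)
f=r.grab_frame('scene');b=cv2.resize(f['img'][150:330,170:300],None,fx=3,fy=3)
f=r.grab_frame('wrist');c=cv2.resize(f['img'],None,fx=.5,fy=.5)
cv2.imwrite('pics/s5.png',b);cv2.imwrite('pics/w5.png',f['img'])
E
```

```text
t 8.0 at [ 568.5 -192.8   85.4] [180.    0.  117.6] op 0.4417894546734608
shift cm 0.08 0.05 0.54 turn -0.3
[-0.14087223  0.5853008  -2.44584987]
```

View pics/s5.png

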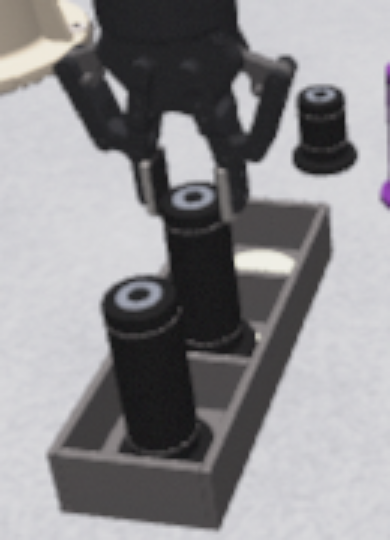

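View pics/w5.png

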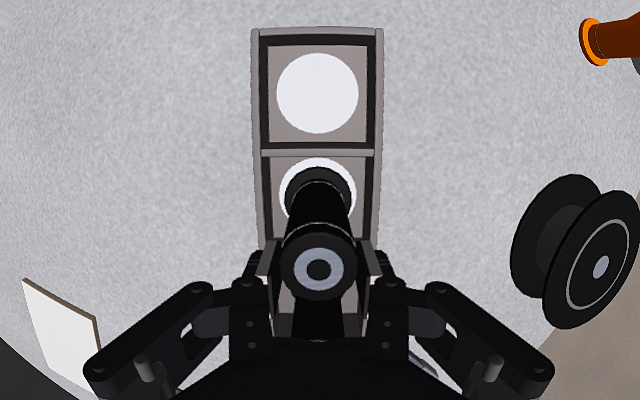

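The flange is inside the middle cell with the pad showing evenly around it (wrist (318,190)). I lower slowly until it touches.

>>> move_arm(targets=[-1,0.05,0,0.1,0,-1,0.05,0,0.2,0,-1,0.05,0,0.3,0,-1,0.05,0,0.4,0,-1,0.05,0,0.45,0,-1,0.05,0,0.5,0,-1,0.05,0,0.5,0])

```text
clock: 8.85
eef_pos: [568.1, -192.4, 80.2]
tcp_rot: [-3.142, -0.0, 2.052]
contact_force: [-0.6, -0.1, -2.5]
opening: 0.438
```

>>> move_arm(targets=[-1,0,0,0.05,0,-1,0,0,0.1,0,-1,0,0,0.1,0])

```text
clock: 9.15
eef_pos: [568.4, -192.7, 80.1]
tcp_rot: [3.141, 0.001, 2.052]
contact_force: [-2.6, -0.6, 5.4]
opening: 0.443
```

It has touched: force went from -2.5 to +5.4 N. I open slowly, then retreat.

>>> move_arm(targets=[-0.05,0,0,0,0,0,0,0,0,0,0.1,0,0,0,0,0.2,0,0,0,0,0.4,0,0,0,0,0.6,0,0,0,0,0.8,0,0,0,0,1,0,0,0,0,1,0,0,0,0,1,0,0,0,0])

```text
clock: 10.15
eef_pos: [568.1, -192.4, 79.3]
tcp_rot: [3.142, 0.0, 2.052]
contact_force: [0.3, 0.5, 0.4]
opening: 1.004
```

```bash
python3 go.py 451 255 240 117.9
python3 - <<'E'
from rig import r
import cv2
print(r.sense()['contact_force'])
f=r.grab_frame('wrist');cv2.imwrite('pics/w6.png',f['img'])
E
```

```text
t 10.15 at [ 568.1 -192.4   79.3] [180.    0.  117.6] op 1.0040483994643397
shift cm 45.08 10.33 -16.07 turn -0.3
[0.27514378 0.48961937 0.44987107]
```

View pics/w6.png

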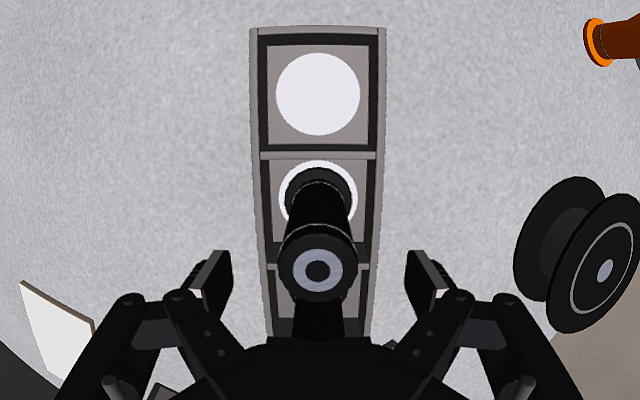

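The fingers are open and clear of B, which stands centred at (318,268). I raise straight up, then go over A.

>>> move_arm(targets=[1,0,0,-2,0,1,0,0,-6,0,1,0,0,-11,0,1,0,0,-16,0,1,0,0,-16,0,1,45.1,10.3,-16,0,1,45.1,10.3,-16,0,1,45.1,10.3,-16,0,1,45.1,10.3,-16,0,1,45.1,10.3,-16,0])

```text
clock: 11.2
eef_pos: [503.7, 51.1, 239.0]
tcp_rot: [3.141, -0.0, 2.052]
contact_force: [-0.2, 0.1, 0.3]
opening: 0.997
```

```bash
python3 go.py 451 255 240 117.9
```

```text
t 11.2 at [503.7  51.1 239. ] [180.   -0.  117.6] op 0.9970600354024205
shift cm 20.52 4.77 -0.1 turn -0.3
```

>>> move_arm(targets=[1,20.5,4.8,0,0,1,20.5,4.8,0,0,1,20.5,4.8,0,0,1,20.5,4.8,0,0,1,20.5,4.8,0,0,1,20.5,4.8,0,0,1,20.5,4.8,0,0])

```text
clock: 11.9
eef_pos: [452.2, 252.5, 238.9]
tcp_rot: [-3.141, 0.001, 2.053]
contact_force: [0.9, 0.1, -0.3]
opening: 0.997
```

```bash
python3 - <<'E'
from rig import r
from h import *
f=r.grab_frame('wrist'); cv2.imwrite('pics/w7.png',f['img'])
m=((f['img'].max(2)>90)).astype(np.uint8); m[:170]=0;m[190:]=0;m[:,:308]=0;m[:,333:]=0
M=cv2.moments(m,True);c=(M['m10']/M['m00'],M['m01']/M['m00']);print(M['m00'],c,fish(f,c,116))
E
python3 go.py 451 255 73 117.9
```

```text
263.0 (317.95817490494295, 179.63498098859316) [449.89804469 254.35372016 116.        ]
t 11.95 at [452.4 252.1 239. ] [-180.     0.   117.5] op 0.9990504827261111
shift cm 0.32 0.01 16.6 turn -0.4
```

View pics/w7.png

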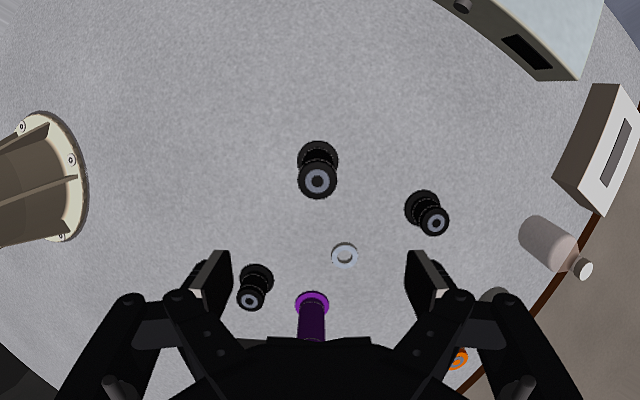

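A's top ring is at (317,180), midway between the fingers. The rays agree on about (450,254.5). The neighbours are short ones at (433,222) and (250,300), clear of the jaws. I descend and grip.

>>> move_arm(targets=[1,0.3,-0.08,3,0,1,0.3,-0.08,7,0,1,0.3,-0.08,11,0,1,0.3,-0.08,14,0,1,0.3,-0.08,16,0,1,0.3,-0.08,16.6,0,1,0.3,-0.08,16.6,0,1,0.3,-0.08,16.6,0])

```text
clock: 12.75
eef_pos: [451.1, 255.4, 74.3]
tcp_rot: [3.14, 0.0, 2.051]
contact_force: [-0.2, 0.6, 1.1]
opening: 0.999
```

>>> move_arm(targets=[0.3,0,0,0,0,0.2,0,0,0,0,0.1,0,0,0,0,0,0,0,0,0,-0.1,0,0,0,0,-0.3,0,0,0,0,-1,0,0,0,0,-1,0,0,0,0,-1,0,0,0,0,-1,0,0,0,0], squeeze=45)

```text
clock: 13.75
eef_pos: [450.2, 255.8, 73.9]
tcp_rot: [3.141, -0.0, 2.052]
contact_force: [-2.0, -0.3, 7.5]
opening: 0.45
```

```bash
python3 go.py 451 255 73 117.9
python3 - <<'E'
from rig import r
import cv2
f=r.grab_frame('wrist');cv2.imwrite('pics/w8.png',f['img'])
E
```

```text
t 13.75 at [450.2 255.8  73.9] [180.   -0.  117.6] op 0.44982164170011585
shift cm -0.11 0.03 0.09 turn -0.3
```

View pics/w8.png

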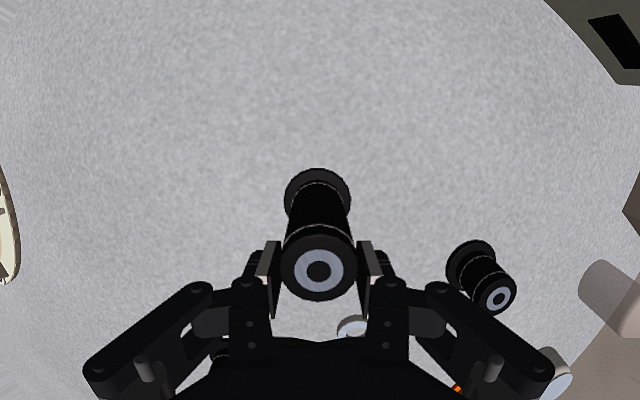

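A is gripped, top at (318,268), with the same picture as B. I lift it.

>>> move_arm(targets=[-1,0,0,0,0,-1,0,0,0,0,-1,0,0,-1,0,-1,0,0,-3,0,-1,0,0,-6,0,-1,0,0,-10,0,-1,0,0,-14,0,-1,0,0,-17,0,-1,0,0,-18,0,-1,0,0,-18,0], squeeze=50)

```text
clock: 14.8
eef_pos: [450.7, 256.0, 254.5]
tcp_rot: [3.139, -0.0, 2.052]
contact_force: [-0.2, -0.3, -2.9]
opening: 0.44
```

```bash
python3 go.py 528.4 -115.8 253 117.9
python3 - <<'E'
from rig import r
import cv2
f=r.grab_frame('wrist');cv2.imwrite('pics/w9.png',f['img'][100:350,200:440])
E
```

```text
t 14.8 at [450.7 256.  254.5] [179.8  -0.  117.6] op 0.4403167725528148
shift cm -36.55 -10.32 0.15 turn -0.3
```

View pics/w9.png

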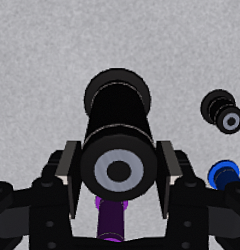

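A is held upright (top at crop (118,170), which is full-frame (318,270)). I carry it to the end cell.

>>> move_arm(targets=[-1,-1.5,-0.4,0,0,-1,-4.5,-1.3,0,0,-1,-9,-2.5,0,0,-1,-13.5,-3.8,0,0,-1,-18,-5.1,0,0,-1,-22.5,-6.4,0,0,-1,-27,-7.6,0,0,-1,-31,-8.8,0,0,-1,-34,-9.6,0,0,-1,-36,-10.2,0,0])

```text
clock: 15.85
eef_pos: [525.2, -113.7, 251.1]
tcp_rot: [-3.139, -0.002, 2.05]
contact_force: [-0.3, 0.6, -1.6]
opening: 0.443
```

>>> move_arm(targets=[-1,-0.5,-0.1,0,0,-1,-0.5,-0.1,0,0,-1,-0.5,-0.1,0,0,-1,-0.5,-0.1,0,0])

```text
clock: 16.25
eef_pos: [527.4, -114.6, 252.9]
tcp_rot: [-3.141, -0.001, 2.053]
contact_force: [0.1, 0.3, -1.6]
opening: 0.442
```

```bash
python3 go.py 528.4 -115.8 86 117.9
python3 - <<'E'
from rig import r
import cv2
f=r.grab_frame('wrist');cv2.imwrite('pics/w10.png',f['img'])
f=r.grab_frame('scene');cv2.imwrite('pics/s10.png',cv2.resize(f['img'][60:330,150:310],None,fx=2,fy=2))
E
```

```text
t 16.25 at [ 527.4 -114.6  252.9] [-180.    -0.   117.6] op 0.4423647199346231
shift cm -0.15 0.03 16.69 turn -0.3
```

View pics/w10.png

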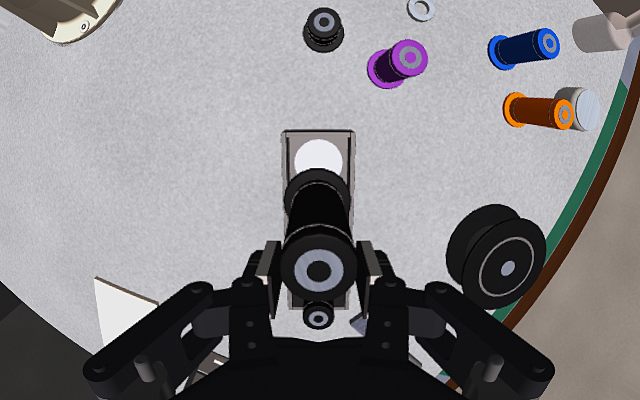

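View pics/s10.png

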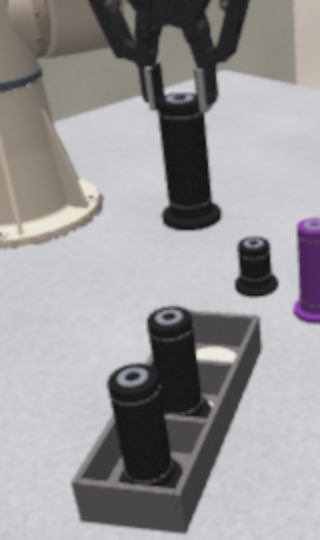

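A is over the end pad (318,160). B stands in the middle cell and the end cell is empty. I descend.

>>> move_arm(targets=[-1,-0.15,0,2,0,-1,-0.15,0,5,0,-1,-0.15,0,8,0,-1,-0.15,0,11,0,-1,-0.15,0,13,0,-1,-0.15,0,14.5,0,-1,-0.15,0,15.6,0,-1,-0.15,0,16.3,0,-1,-0.15,0,16.6,0,-1,-0.15,0,16.6,0])

```text
clock: 17.35
eef_pos: [528.7, -116.8, 87.4]
tcp_rot: [3.141, 0.0, 2.052]
contact_force: [-1.1, -0.0, -2.2]
opening: 0.44
```

```bash
python3 go.py 528.4 -115.8 81 117.9
python3 - <<'E'
from rig import r
import cv2
f=r.grab_frame('wrist');cv2.imwrite('pics/w11.png',f['img'])
E
```

```text
t 17.35 at [ 528.7 -116.8   87.4] [180.    0.  117.6] op 0.4401478427899143
shift cm 0.1 0.02 0.64 turn -0.3
```

View pics/w11.png

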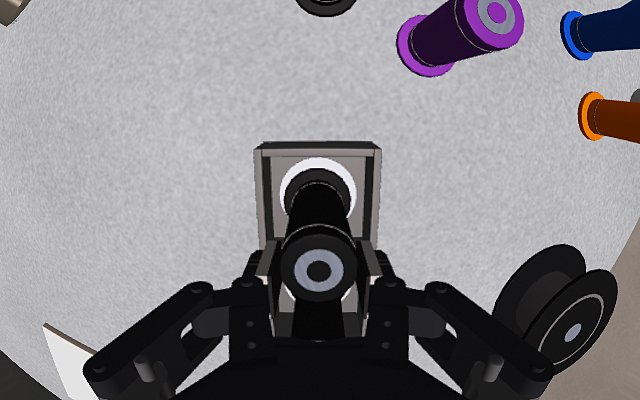

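The flange is centred on the end pad (318,190). I lower slowly.

>>> move_arm(targets=[-1,0.05,0,0.1,0,-1,0.05,0,0.2,0,-1,0.05,0,0.3,0,-1,0.05,0,0.4,0,-1,0.05,0,0.5,0,-1,0.05,0,0.55,0,-1,0.05,0,0.6,0,-1,0.05,0,0.6,0])

```text
clock: 18.2
eef_pos: [528.2, -116.5, 81.2]
tcp_rot: [-3.141, -0.0, 2.052]
contact_force: [0.5, -0.5, -1.5]
opening: 0.439
```

>>> move_arm(targets=[-1,0,0,0.05,0,-1,0,0,0.1,0,-1,0,0,0.1,0])

```text
clock: 18.5
eef_pos: [528.5, -116.7, 81.0]
tcp_rot: [3.141, 0.001, 2.052]
contact_force: [-3.2, -0.3, 6.6]
opening: 0.443
```

It has touched (+6.6 N). I release.

>>> move_arm(targets=[-0.05,0,0,0,0,0,0,0,0,0,0.1,0,0,0,0,0.2,0,0,0,0,0.4,0,0,0,0,0.6,0,0,0,0,0.8,0,0,0,0,1,0,0,0,0,1,0,0,0,0,1,0,0,0,0])

```text
clock: 19.5
eef_pos: [528.3, -116.5, 80.3]
tcp_rot: [-3.142, -0.0, 2.052]
contact_force: [0.3, 0.9, 0.5]
opening: 1.001
```

```bash
python3 go.py 451 255 240 117.9
python3 - <<'E'
from rig import r
import cv2
print(r.sense()['contact_force'])
f=r.grab_frame('wrist');cv2.imwrite('pics/w12.png',f['img'])
E
```

```text
t 19.5 at [ 528.3 -116.5   80.3] [-180.    -0.   117.6] op 1.0009903707941212
shift cm 36.5 10.35 -15.97 turn -0.3
[0.31498915 0.85332241 0.5377468 ]
```

View pics/w12.png

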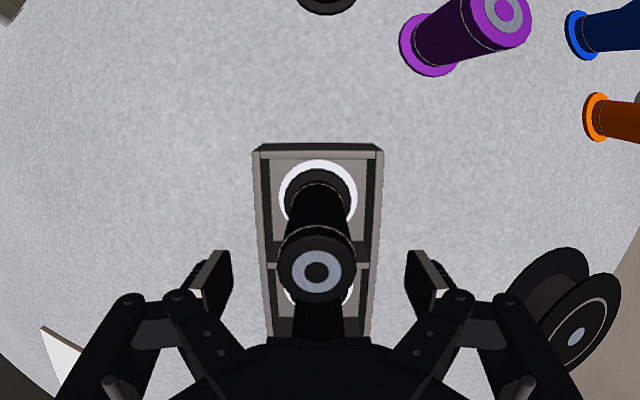

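A stands on its pad at (318,270) and the fingers are clear. I raise straight up, back off so the view is clear, and check.

>>> move_arm(targets=[1,0,0,-2,0,1,0,0,-6,0,1,0,0,-11,0,1,0,0,-16,0,1,0,0,-18,0,1,12,-10,-18,0,1,12,-10,-18,0,1,12,-10,-18,0,1,12,-10,-18,0,1,12,-10,-18,0])

```text
clock: 20.55
eef_pos: [383.3, -56.0, 260.8]
tcp_rot: [3.14, 0.001, 2.053]
contact_force: [0.4, -0.3, -0.3]
opening: 1.001
```

>>> move_arm(targets=[1,0,0,0,0,1,0,0,0,0,1,0,0,0,0])

```text
clock: 20.85
eef_pos: [385.0, -56.7, 260.1]
tcp_rot: [-3.141, -0.0, 2.052]
contact_force: [0.3, -1.0, 0.8]
opening: 1.0
```

Run:
```python
from rig import r
from h import *
f={n:r.grab_frame(n) for n in('top','scene')}
for n in f:
  for m in r.mark_of(f[n],'bobbin_a_mid'): print(n,round(m['conf'],2),np.round(m['position']))
a=cv2.resize(f['top']['img'][160:260,320:450],(390,300)); b=cv2.resize(f['scene']['img'][190:330,180:300],(390,455))
cv2.imwrite('pics/a.png',np.hstack([np.vstack([a,np.zeros((155,390,3),np.uint8)]),b]))
print({k:r.sense()[k] for k in('clock','eef_pos','contact_force')})
```

```text
top 0.88 [ 530. -118.   63.]
scene 0.74 [ 530. -118.   67.]
{'clock': 21.05, 'eef_pos': array([384.33494271, -56.53335834, 260.06420806]), 'contact_force': array([-0.31945812, -0.22668   ,  0.37160906])}
```

View pics/a.png

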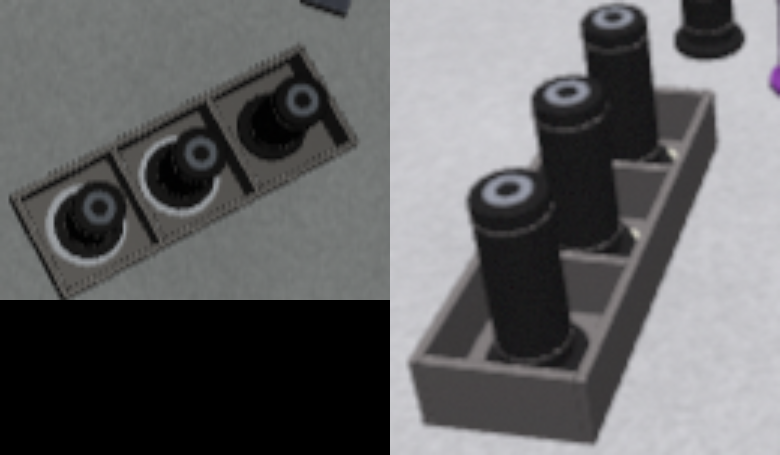

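Both bobbins stand upright with an even white rim of pad around each flange (crop (87,225) and (180,172)). I hand the job in.

```bash
python3 -c "
from rig import r
print(r.sign_off())"
```

```text
the job is handed in; nothing more can be done
None
```

Both tall black bobbins are standing in the free cells: the one from (653, 67) in the middle cell and the one from (450, 255) in the end cell. Each was lowered until it touched the pad and then released slowly. I handed the job in at about 21 s of the 58 s allowed.

- **Final pictures:** both stand upright, with an even rim of white pad around each flange. The gripper is open, well clear at z ≈ 260 mm, and reads only noise-level force.
- **End-cell bobbin:** the network put its mid-point at (530, -118, 63–67) mm, against my pad measurement of (528, -116).
- **Middle-cell bobbin:** the network did not report this one in the last check. Its placing rests on the pictures and on the tool position at release, (568, -192), against a pad measured at (569, -192).
- **Disagreement:** at the start, the bobbin fits from the scene camera alone were up to 9 mm off the top-camera fits. I used the top and wrist values, which agreed within about 3 mm.

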